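# Clear worn scanner batteries and probe the free charging bays

### The job

Sort out the charging dock: lift each worn-out battery pack with a red fin straight up out of its bay and put it in the red return tray, leaving the green ones seated as they are. In the end every bay without a green pack, also one that was empty, must have a test probe from the blue caddy standing upright in its terminal opening, pushed fully home until its collar rests on the bay floor. Leave the sticker roll, stapler and card box where they are.

Things in the scene. Friction and masses are not known exactly. Their poses are not given: they have to be found in the camera images.
- dock: grey five-bay charging dock, fixed, 84 mm along x, 272 along y; bays 48 mm apart along y, bay floor 40 mm above the table, walls to 58 mm. Packs in it share its axes; each one's tongue stands in the next one's groove, so packs leave only straight up: 52 mm to clear the next bodies, 88 mm to clear their fins. Origin: centre of underside; z up
- bay0 (a point): mouth of bay 0's terminal opening (bay 4 is at the dock's +y end, its left end seen from the robot), mid bay floor, hidden under a pack if there is one: upright round hole 12.5 mm across, 36 mm deep, 2 mm chamfer; same axes as the dock. Two bays hold green packs; the other three hold red packs or are empty
- bay1 (a point): mouth of bay 1's terminal opening (bay 4 is at the dock's +y end, its left end seen from the robot), mid bay floor, hidden under a pack if there is one: upright round hole 12.5 mm across, 36 mm deep, 2 mm chamfer; same axes as the dock. Two bays hold green packs; the other three hold red packs or are empty
- bay2 (a point): mouth of bay 2's terminal opening (bay 4 is at the dock's +y end, its left end seen from the robot), mid bay floor, hidden under a pack if there is one: upright round hole 12.5 mm across, 36 mm deep, 2 mm chamfer; same axes as the dock. Two bays hold green packs; the other three hold red packs or are empty
- bay3 (a point): mouth of bay 3's terminal opening (bay 4 is at the dock's +y end, its left end seen from the robot), mid bay floor, hidden under a pack if there is one: upright round hole 12.5 mm across, 36 mm deep, 2 mm chamfer; same axes as the dock. Two bays hold green packs; the other three hold red packs or are empty
- bay4 (a point): mouth of bay 4's terminal opening (bay 4 is at the dock's +y end, its left end seen from the robot), mid bay floor, hidden under a pack if there is one: upright round hole 12.5 mm across, 36 mm deep, 2 mm chamfer; same axes as the dock. Two bays hold green packs; the other three hold red packs or are empty
- red_a: worn-out scanner battery pack: black body 44 mm along x, 46 along y, 50 high (lowest 12 mm only 40 along y); on top a red grip fin 16 mm thick along x, 34 long along y, from 50 to 84 mm above the underside. Tongue 8 mm wide, 6 mm proud on its +y side, groove on its -y side. 135 to 235 g. Origin: centre of underside; z up. May be absent (2 or 3 are there); in any bay.
- red_b: worn-out scanner battery pack: black body 44 mm along x, 46 along y, 50 high (lowest 12 mm only 40 along y); on top a red grip fin 16 mm thick along x, 34 long along y, from 50 to 84 mm above the underside. Tongue 8 mm wide, 6 mm proud on its +y side, groove on its -y side. 135 to 235 g. Origin: centre of underside; z up. May be absent (2 or 3 are there); in any bay.
- red_c: worn-out scanner battery pack: black body 44 mm along x, 46 along y, 50 high (lowest 12 mm only 40 along y); on top a red grip fin 16 mm thick along x, 34 long along y, from 50 to 84 mm above the underside. Tongue 8 mm wide, 6 mm proud on its +y side, groove on its -y side. 135 to 235 g. Origin: centre of underside; z up. May be absent (2 or 3 are there); in any bay.
- green_a: good scanner battery pack: black body 44 mm along x, 46 along y, 50 high (lowest 12 mm only 40 along y); on top a green grip fin 16 mm thick along x, 34 long along y, from 50 to 84 mm above the underside. Tongue 8 mm wide, 6 mm proud on its +y side, groove on its -y side. 135 to 235 g. Origin: centre of underside; z up. In any bay; stays there.
- green_b: good scanner battery pack: black body 44 mm along x, 46 along y, 50 high (lowest 12 mm only 40 along y); on top a green grip fin 16 mm thick along x, 34 long along y, from 50 to 84 mm above the underside. Tongue 8 mm wide, 6 mm proud on its +y side, groove on its -y side. 135 to 235 g. Origin: centre of underside; z up. In any bay; stays there.
- probe_a: test probe, 136 mm tall, upright in the caddy: brass pin 10 mm thick, tip tapered; black collar 26 mm across, its underside 34 mm above the tip; steel stem 16 mm thick; yellow grip 22 mm square from 90 to 130 mm above the tip, sides along x and y; small black cap. 65 to 120 g. Origin: the tip; z up. Home = collar on the surface, tip 34 mm below it
- probe_b: test probe, 136 mm tall, upright in the caddy: brass pin 10 mm thick, tip tapered; black collar 26 mm across, its underside 34 mm above the tip; steel stem 16 mm thick; yellow grip 22 mm square from 90 to 130 mm above the tip, sides along x and y; small black cap. 65 to 120 g. Origin: the tip; z up. Home = collar on the surface, tip 34 mm below it
- probe_c: test probe, 136 mm tall, upright in the caddy: brass pin 10 mm thick, tip tapered; black collar 26 mm across, its underside 34 mm above the tip; steel stem 16 mm thick; yellow grip 22 mm square from 90 to 130 mm above the tip, sides along x and y; small black cap. 65 to 120 g. Origin: the tip; z up. Home = collar on the surface, tip 34 mm below it
- caddy: blue probe caddy, a loose block 80 mm along x, 190 mm along y, 40 mm high, 0.9 kg, with three holes like the bays' 60 mm apart along its y, one probe in each. Origin: centre of the underside; z up
- tray: red open return tray, loose, 130 mm along x, 200 mm along y, 30 mm high, 0.5 kg, walls 4 mm, floor 4 mm. Origin: centre of the underside; z up
- labels: bystander: white roll of stickers, 64 mm across, 38 mm high, standing on its face; origin: centre of the underside
- stapler: bystander: red desk stapler, 30 mm along x, 130 mm along y, 56 mm high; origin: centre of the underside
- cards: bystander: small box with dark lid, 58 mm along x, 96 mm along y, 31 mm high; origin: centre of the underside
There are look-alikes about, which are no part of the job. Leave any purple look-alike of the red_b alone.

How it is judged:
At the end, for the whole second after the job is handed in: every red pack is at rest inside the tray, on its floor; green packs within 12 mm of their start; each bay without a green pack has a probe within 7 deg of upright, tip 28 mm or more below the bay floor, within 5 mm of the opening's axis; tray level on the table (x of red_a in the frame of tray between -0.064 and 0.064 m and y of red_a in the frame of tray between -0.099 and 0.099 m and z of red_a in the frame of tray between -0.005 and 0.045 m and linear speed of each of red_a, red_b, red_c below 0.02 m/s and x of red_b in the frame of tray between -0.064 and 0.064 m and y of red_b in the frame of tray between -0.099 and 0.099 m and z of red_b in the frame of tray between -0.005 and 0.045 m and x of red_c in the frame of tray between -0.064 and 0.064 m and y of red_c in the frame of tray between -0.099 and 0.099 m and z of red_c in the frame of tray between -0.005 and 0.045 m and distance of each of green_a, green_b from where it was at the start of the episode below 0.012 m and angle between each of green_a, green_b's own z axis and vertical below 0.15 rad and ((horizontal distance between probe_a and bay0 below 0.005 m and z of probe_a in the frame of bay0 below -0.028 m and angle between probe_a's own z axis and vertical below 0.12 rad and linear speed of probe_a below 0.02 m/s) or (horizontal distance between probe_b and bay0 below 0.005 m and z of probe_b in the frame of bay0 below -0.028 m and angle between probe_b's own z axis and vertical below 0.12 rad and linear speed of probe_b below 0.02 m/s) or (horizontal distance between probe_c and bay0 below 0.005 m and z of probe_c in the frame of bay0 below -0.028 m and angle between probe_c's own z axis and vertical below 0.12 rad and linear speed of probe_c below 0.02 m/s) or horizontal distance between any of green_a, green_b and bay0 below 0.02 m) and ((horizontal distance between probe_a and bay1 below 0.005 m and z of probe_a in the frame of bay1 below -0.028 m and angle between probe_a's own z axis and vertical below 0.12 rad and linear speed of probe_a below 0.02 m/s) or (horizontal distance between probe_b and bay1 below 0.005 m and z of probe_b in the frame of bay1 below -0.028 m and angle between probe_b's own z axis and vertical below 0.12 rad and linear speed of probe_b below 0.02 m/s) or (horizontal distance between probe_c and bay1 below 0.005 m and z of probe_c in the frame of bay1 below -0.028 m and angle between probe_c's own z axis and vertical below 0.12 rad and linear speed of probe_c below 0.02 m/s) or horizontal distance between any of green_a, green_b and bay1 below 0.02 m) and ((horizontal distance between probe_a and bay2 below 0.005 m and z of probe_a in the frame of bay2 below -0.028 m and angle between probe_a's own z axis and vertical below 0.12 rad and linear speed of probe_a below 0.02 m/s) or (horizontal distance between probe_b and bay2 below 0.005 m and z of probe_b in the frame of bay2 below -0.028 m and angle between probe_b's own z axis and vertical below 0.12 rad and linear speed of probe_b below 0.02 m/s) or (horizontal distance between probe_c and bay2 below 0.005 m and z of probe_c in the frame of bay2 below -0.028 m and angle between probe_c's own z axis and vertical below 0.12 rad and linear speed of probe_c below 0.02 m/s) or horizontal distance between any of green_a, green_b and bay2 below 0.02 m) and ((horizontal distance between probe_a and bay3 below 0.005 m and z of probe_a in the frame of bay3 below -0.028 m and angle between probe_a's own z axis and vertical below 0.12 rad and linear speed of probe_a below 0.02 m/s) or (horizontal distance between probe_b and bay3 below 0.005 m and z of probe_b in the frame of bay3 below -0.028 m and angle between probe_b's own z axis and vertical below 0.12 rad and linear speed of probe_b below 0.02 m/s) or (horizontal distance between probe_c and bay3 below 0.005 m and z of probe_c in the frame of bay3 below -0.028 m and angle between probe_c's own z axis and vertical below 0.12 rad and linear speed of probe_c below 0.02 m/s) or horizontal distance between any of green_a, green_b and bay3 below 0.02 m) and ((horizontal distance between probe_a and bay4 below 0.005 m and z of probe_a in the frame of bay4 below -0.028 m and angle between probe_a's own z axis and vertical below 0.12 rad and linear speed of probe_a below 0.02 m/s) or (horizontal distance between probe_b and bay4 below 0.005 m and z of probe_b in the frame of bay4 below -0.028 m and angle between probe_b's own z axis and vertical below 0.12 rad and linear speed of probe_b below 0.02 m/s) or (horizontal distance between probe_c and bay4 below 0.005 m and z of probe_c in the frame of bay4 below -0.028 m and angle between probe_c's own z axis and vertical below 0.12 rad and linear speed of probe_c below 0.02 m/s) or horizontal distance between any of green_a, green_b and bay4 below 0.02 m) and angle between tray's own z axis and vertical below 0.1 rad and height (world z) of tray below 0.01 m); the robot touches nothing.
It fails at once if a green battery pack is pulled up, pushed or tipped in its bay (distance of any of green_a, green_b from where it was at the start of the episode above 0.015 m or angle between any of green_a, green_b's own z axis and vertical above 0.2 rad).
It fails at once if a red battery pack is levered over by more than 20 degrees while it is still deep in its bay ((angle between red_a's own z axis and vertical above 0.35 rad and x of red_a in the frame of dock between -0.03 and 0.03 m and y of red_a in the frame of dock between -0.13 and 0.13 m and z of red_a in the frame of dock below 0.055 m) or (angle between red_b's own z axis and vertical above 0.35 rad and x of red_b in the frame of dock between -0.03 and 0.03 m and y of red_b in the frame of dock between -0.13 and 0.13 m and z of red_b in the frame of dock below 0.055 m) or (angle between red_c's own z axis and vertical above 0.35 rad and x of red_c in the frame of dock between -0.03 and 0.03 m and y of red_c in the frame of dock between -0.13 and 0.13 m and z of red_c in the frame of dock below 0.055 m)).
It fails at once if the sticker roll, the stapler or the card box is shifted by more than 3 cm (distance of any of labels, stapler, cards from where it was at the start of the episode above 0.03 m).
Of red_a, red_b, red_c only 2 to 3 are there at a start; the rules pass over those that are not, and their reading is None.
At some moment in a run one of tray, caddy may be knocked a few centimetres aside while the robot is not near it.
It also fails if it takes over 210 s, if anything falls off the work surface, if the arm or the gripper's body presses on something with over 40 N, if the wrist force passes 120 N, or if a joint passes its speed limit or range.

### The arm

A 6-joint arm with a two-finger parallel gripper is mounted at the origin on a cart in front of the work surface, level with it; the furniture and walls round the work are solid. World frame = base frame: x ahead of the robot, y to its left, z up, the work surface at z = 0. Lengths are in m, angles in rad, forces in N, time in s.
With the tool pointing down it reaches from about 0.25 to 0.725 m from the base axis. Payload 4 kg.
Tool frame: the origin (TCP) lies at the very end of the fingers, on their centre line; the grasp point (between the pads) lies 19 mm behind it; z points along the fingers, y is the line along which they close (so a half turn about z gives the same grasp; the last joint's range is limited). The gripper opens to 85 mm and grips with 20 to 120 N. Pads are 22 mm wide; open, the fingers measure 114 mm over their backs; the gripper's body (76 mm by 85 mm) begins 54 mm behind the grasp point. The pads swing forward as they close: fully open they stand 13 mm farther back than shut.
Start: joints at [-1.229, 0.241, 0.005, 1.335, 0, 1.571], TCP at [0.168, -0.471, 0.231] pointing down, gripper open.
Joint ranges: [-2.72, 2.72], [-1.05, 1.87], [-1.09, 1.28], [-1.99, 2.15], [-1.42, 1.44], [-3.14, 3.14]. Speed limits (rad/s): [2.79, 2.79, 3.14, 3.14, 3.14, 3.14].

### API

Orientations are given as a unit quaternion [x, y, z, w].
In Python, from workcell import bot, vision, workorder gives the robot as it stands.
- The arm moves only by the shell command python3 -m creep 'ROWS' [OPENING]. ROWS is JSON, a list of rows, each a list of 2 entries, a list of its own where there are three numbers: the shift along the tool's x, y, z in mm, then the turn, a rotation vector about the tool's x, y, z in rad. In form: [[[dx, dy, dz], [wx, wy, wz]], ...]. A call has 1 to 12 rows; each row shifts and turns the commanded pose from where the row before left it, along the tool's axes as they then stand; what a row does not reach is not made up. A row lasts 1/8 s, in which the tool goes at most 62.5 mm and 10.7 degrees, less where a joint would pass 70% of its speed; a pose out of reach is approached as far as the arm can. A call is refused whole if a number of a shift passes 62.5 or a number of a turn 0.188, either way. A call with a gripper value outside its range is refused whole. OPENING is the finger opening in mm, from 0 to 85.4, set as the call begins (- or left out, the last holds). The fingers move at their own pace and stop on an object; the grip force is fixed at half the most. Time passes only in rows, so rows that do not move let the fingers close. It gives the time, the measured TCP pose, the force, the opening and the grip force at its end, in the units of the state.
- bot.get_obs(): the state, without advancing time (a new reading comes with each control period).
- vision.camera(name): name is "scene" or "top" or "wrist"; returns a dict with "image" (420x560x3 uint8, blue, green, red), "z_map" (420x560 float32, m along the optical axis (not along the pixel's ray), 0 where there is no reading), "K" (3x3 intrinsics, pixels), "rvec" (rotation vector, rad) and "tvec" (3), from world to camera coordinates, as OpenCV has them; the wrist camera has in their place "tool_from_camera" (4x4, takes a point from camera to tool coordinates, whose origin is the TCP and whose axes are the flange's). Camera axes: x right, y down, z forward; pixel columns grow to the right and rows downward; lengths in m; the calibration is good to about 2 mm. A picture is of the moment at which its call begins: read the wrist's pose just before it.
- workorder.job_done(): hands the job in; it is judged then, once.
Trained networks look in a picture, given as the dict that the camera call returned (one of the last four; its "shot" number tells which), for a name from the list of things; names that differ only in an ending like _2 or _b are one class to them, and where a whole thing is asked for, a point or a joint stands for the part that bears it (a point fixed in the world has none). Each returns a list of dicts, best first, with "score" (0 to 1); they miss things now and then, are a little off and sometimes report something else, mostly with a low value. They report only what shows in the picture. A call takes as long as a camera call. They do not tell look-alikes from the thing itself.
- vision.spot_in(picture, query): "position" ([column, row] in pixels, amid what is visible of it).
- vision.place_of(picture, query): "position" ([column, row] in pixels: a listed point, or the origin of a listed thing).
The state is a dict: "clock": time; "joint_pos": joint angles; "joint_vel": joint speeds; "tau": joint torques, N m; "eef_pos": TCP position; "tool_rot": TCP orientation; "ft_force": force on the tool from outside, world axes, zero at the start; "ft_torque": the same for the moment, N m; "grip_width": finger opening in m; "grasp_force": force on a finger pad.
Only numpy, scipy, OpenCV 4.12 (cv2) and the standard library are available. Lean on these libraries where they do the work, as an engineer would, in place of code of your own. Each camera call takes 0.05 s, during which the arm holds its last target. There are 200 camera calls.

## Working session

There is one attempt and no reset: what is moved stays moved. The work goes in short steps, Python scripts to look and compute and a shell command to move; the robot and the scene stay as the last step left them, time stands still between calls to the robot, and variables do not carry over. Pictures are saved under pics/ and viewed, at most 14 in all, crops included, and the job is handed in when it is done.

```bash
mkdir -p pics; cat > h.py <<'E'
import numpy as np, cv2
from scipy.spatial.transform import Rotation as R
from workcell import bot, vision, workorder
def shot(name):
    o=bot.get_obs(); p=vision.camera(name)
    if 'rvec' in p:
        Rm=cv2.Rodrigues(np.array(p['rvec'],float))[0]; t=np.array(p['tvec'],float).ravel()
        p['Rw']=Rm.T; p['tw']=-Rm.T@t
    else:
        T=np.array(p['tool_from_camera']); Rt=R.from_quat(o['tool_rot']).as_matrix()
        p['Rw']=Rt@T[:3,:3]; p['tw']=Rt@T[:3,3]+np.array(o['eef_pos'])
    return p
def ray(p,uv):
    K=np.array(p['K']); return p['Rw']@np.array([(uv[0]-K[0,2])/K[0,0],(uv[1]-K[1,2])/K[1,1],1.])
def at_z(p,uv,z):
    d=ray(p,uv); return p['tw']+d*(z-p['tw'][2])/d[2]
def cloud(p):
    K=np.array(p['K']); z=p['z_map']; v,u=np.mgrid[:z.shape[0],:z.shape[1]]
    c=np.stack([(u-K[0,2])/K[0,0]*z,(v-K[1,2])/K[1,1]*z,z],-1)
    w=c@p['Rw'].T+p['tw']; w[z==0]=np.nan; return w
E
python3 - <<'E'
from h import *
s=shot('scene'); t=shot('top')
for n,p in(('scene',s),('top',t)):
    cv2.imwrite(f'pics/{n}0.png',p['image']); print(n,p['tw'].round(3))
    for q in ['dock','red_a','green_a','probe_a','caddy','tray','bay0','labels','stapler','cards']:
        r=vision.place_of(p,q)
        print(q,[(np.round(x['position']).tolist(),round(x['score'],2),at_z(p,x['position'],.04 if q in('red_a','green_a','bay0') else .006 if q=='probe_a' else 0).round(3)[:2].tolist()) for x in r[:6]])
print(bot.get_obs())
E
```

```text
scene [-0.099  0.68   1.029]
dock [([392.0, 206.0], 0.62, [0.316, -0.278]), ([331.0, 167.0], 0.57, [0.553, -0.3])]
red_a [([316.0, 165.0], 0.78, [0.569, -0.243]), ([345.0, 157.0], 0.71, [0.522, -0.329]), ([209.0, 210.0], 0.58, [0.678, 0.101]), ([274.0, 156.0], 0.54, [0.697, -0.193])]
green_a [([266.0, 183.0], 0.6, [0.632, -0.083]), ([300.0, 170.0], 0.58, [0.589, -0.193]), ([331.0, 161.0], 0.58, [0.545, -0.287]), ([341.0, 154.0], 0.56, [0.539, -0.333])]
probe_a [([194.0, 253.0], 0.83, [0.62, 0.214]), ([161.0, 277.0], 0.53, [0.627, 0.321]), ([175.0, 265.0], 0.5, [0.629, 0.274])]
caddy [([177.0, 266.0], 0.95, [0.628, 0.269])]
tray [([232.0, 310.0], 0.64, [0.423, 0.271]), ([159.0, 275.0], 0.51, [0.642, 0.319])]
bay0 [([314.0, 162.0], 0.92, [0.581, -0.248]), ([301.0, 165.0], 0.81, [0.602, -0.212]), ([330.0, 158.0], 0.77, [0.555, -0.294]), ([344.0, 153.0], 0.57, [0.535, -0.342])]
labels [([262.0, 183.0], 0.87, [0.671, -0.107]), ([302.0, 169.0], 0.38, [0.617, -0.238])]
stapler [([389.0, 208.0], 0.87, [0.319, -0.268])]
cards [([317.0, 129.0], 0.8, [0.709, -0.431])]
top [ 0.317 -0.036  1.32 ]
[... 1047 characters left out ...]
'clock': 1.1, 'joint_pos': array([-1.22901832e+00,  2.40604915e-01,  4.99906173e-03,  1.33525303e+00,
       -2.10296212e-05,  1.57078257e+00]), 'joint_vel': array([ 0.00018071,  0.00044953, -0.00066724, -0.00292221, -0.00023287,
        0.00123672]), 'tau': array([-3.55956399e-04, -3.72218835e+01,  2.52695954e+01,  1.16971347e-03,
       -1.05578051e-04,  1.21696679e-06]), 'eef_pos': array([ 0.16756783, -0.47106105,  0.23130365]), 'tool_rot': array([ 9.85432804e-01,  1.70065245e-01, -1.56802872e-05, -2.90329103e-05]), 'ft_force': array([-0.08145845,  0.4344066 , -0.27782894]), 'ft_torque': array([ 0.01725089,  0.01637086, -0.02864992]), 'grasp_force': 0.0, 'grip_width': 0.08534629714588493}
```

View pics/top0.png

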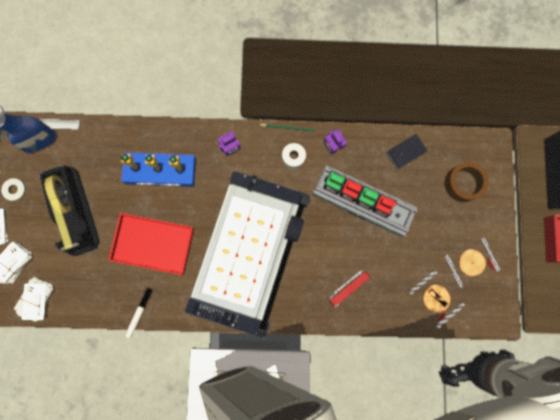

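View pics/scene0.png

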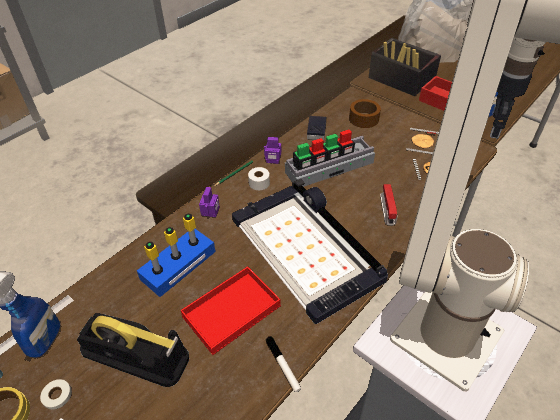

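Top view: the bays from left to right (4→0) hold green (337,181), red (353,188), green (369,197) and red (386,205), and the last is empty (403,214). The caddy is at (158,170) and the tray at (151,244). The purple look-alikes are at (228,143) and (335,142), and the stapler is at (350,289). The scene view agrees.

```bash
cat >> h.py <<'E'
def blobs(p,lo,hi,zr,xr,yr,amin=12,w=None):
    w=cloud(p) if w is None else w
    hsv=cv2.cvtColor(p['image'],cv2.COLOR_BGR2HSV)
    m=cv2.inRange(hsv,np.array(lo),np.array(hi))>0
    if lo[0]==0: m|=cv2.inRange(hsv,np.array((170,)+tuple(lo[1:])),np.array((180,)+tuple(hi[1:])))>0
    with np.errstate(invalid='ignore'):
        m&=(w[...,2]>zr[0])&(w[...,2]<zr[1])&(w[...,0]>xr[0])&(w[...,0]<xr[1])&(w[...,1]>yr[0])&(w[...,1]<yr[1])
    n,l,s,c=cv2.connectedComponentsWithStats(m.astype(np.uint8))
    out=[]
    for i in range(1,n):
        if s[i,4]>=amin:
            P=w[l==i]; (cx,cy),(a,b),ang=cv2.minAreaRect((P[:,:2]*1000).astype(np.float32))
            out.append(dict(c=c[i].round(1),n=int(s[i,4]),med=np.median(P,0).round(4),zmax=round(float(np.percentile(P[:,2],95)),4),rect=np.round([cx,cy,a,b,ang],1)))
    return out
RED=((0,120,70),(9,255,255));GRN=((45,90,50),(85,255,255));BLU=((100,120,50),(125,255,255));YEL=((18,110,90),(34,255,255))
def go(x,y,z,yaw=None):
    "turn about tool z (rad) first, then shift mm in tool axes; yaw in deg = world direction of tool x"
    o=bot.get_obs(); M=R.from_quat(o['tool_rot']).as_matrix()
    y0=np.degrees(np.arctan2(M[1,0],M[0,0])); yaw=y0 if yaw is None else yaw
    a=np.radians(yaw); T=np.column_stack([[np.cos(a),np.sin(a),0],[np.sin(a),-np.cos(a),0],[0,0,-1]])
    d=(y0-yaw+180)%360-180
    print('t',round(o['clock'],1),'at',np.round(o['eef_pos'],4),'yaw %.1f'%y0,'tilt %.2f'%np.degrees(np.arccos(-M[2,2])),'TURN wz %.3f'%np.radians(d),'SHIFT',(T.T@(np.array([x,y,z])-o['eef_pos'])*1000).round(1))
E
python3 - <<'E'
from h import *
for n in('top','scene'):
    p=shot(n); w=cloud(p); print(n)
    for nm,c,zr,xr,yr in (('red',RED,(.095,.14),(.45,.7),(-.5,-.1)),('grn',GRN,(.095,.14),(.45,.7),(-.5,-.1)),('yel',YEL,(.09,.15),(.5,.75),(.1,.4)),('caddy',BLU,(.03,.05),(.5,.75),(.1,.45)),('tray',RED,(-.01,.04),(.3,.55),(.1,.42))):
        for b in blobs(p,*c,zr,xr,yr,w=w): print(nm,b)
    with np.errstate(invalid='ignore'):
        c=w[(w[...,0]>.25)&(w[...,0]<.6)&(w[...,1]>-.17)&(w[...,1]<.15)]
    print('cutter zmax',np.nanpercentile(c[:,2],[50,90,99,99.9]).round(3))
E
```

```text
top
red {'c': array([353.1, 186.6]), 'n': 133, 'med': array([ 0.5795, -0.2506,  0.1232]), 'zmax': 0.1289, 'rect': array([ 584.9, -254.7,   42. ,   26.5,   65.8])}
red {'c': array([387. , 202.4]), 'n': 130, 'med': array([ 0.5408, -0.3374,  0.1241]), 'zmax': 0.1289, 'rect': array([ 545.1, -343.9,   41.3,   26.9,   69.3])}
grn {'c': array([336.3, 179. ]), 'n': 124, 'med': array([ 0.5978, -0.2086,  0.124 ]), 'zmax': 0.1292, 'rect': array([ 601.9, -210.1,   33.8,   28.5,   66.9])}
grn {'c': array([370.4, 194.8]), 'n': 128, 'med': array([ 0.5593, -0.2955,  0.124 ]), 'zmax': 0.1291, 'rect': array([ 563.3, -298.9,   38. ,   31.6,   56.2])}
yel {'c': array([127.5, 160.9]), 'n': 62, 'med': array([0.6237, 0.319 , 0.1348]), 'zmax': 0.1434, 'rect': array([625.6, 324.6,  13.6,  23. ,  20.1])}
yel {'c': array([152.1, 161.7]), 'n': 57, 'med': array([0.6235, 0.2588, 0.1332]), 'zmax': 0.1442, 'rect': array([626.2, 261.4,  14. ,  21.5,  39.3])}
yel {'c': array([175.5, 163. ]), 'n': 53, 'med': array([0.6223, 0.1996, 0.1339]), 'zmax': 0.1433, 'rect': array([625.1, 202.1,  14. ,  21.1,  44.9])}
caddy {'c'
[... 1073 characters left out ...]
, 'rect': array([621.1, 211.7,  27.7,  19. ,  42.5])}
yel {'c': array([170.7, 237.5]), 'n': 134, 'med': array([0.6174, 0.2725, 0.12  ]), 'zmax': 0.1372, 'rect': array([621.2, 271.1,  27.8,  17.9,  47.4])}
yel {'c': array([151.6, 252.3]), 'n': 138, 'med': array([0.6174, 0.3319, 0.1199]), 'zmax': 0.1357, 'rect': array([621.7, 329.9,  27.4,  19.8,  54.8])}
caddy {'c': array([175. , 259.6]), 'n': 1609, 'med': array([0.6141, 0.279 , 0.0395]), 'zmax': 0.0431, 'rect': array([625. , 266.4, 191.9,  84.4,  89.1])}
tray {'c': array([230. , 309.3]), 'n': 4645, 'med': array([0.4249, 0.2768, 0.0051]), 'zmax': 0.0297, 'rect': array([432. , 267. , 214.4, 157. ,  80.4])}
cutter zmax [0.023 0.039 0.085 0.092]
```

```bash
python3 -c "
from h import *
go(.541,-.339,.25,66)"
```

```text
t 1.2 at [ 0.1676 -0.4711  0.2313] yaw 19.6 tilt 0.00 TURN wz -0.810 SHIFT [272.5 287.4 -18.7]
```

```bash
python3 -m creep '[[[0,0,-19],[0,0,-0.162]],[[0,0,0],[0,0,-0.162]],[[0,0,0],[0,0,-0.162]],[[0,0,0],[0,0,-0.162]],[[0,0,0],[0,0,-0.162]],[[40,42,0],[0,0,0]],[[40,42,0],[0,0,0]],[[40,42,0],[0,0,0]],[[40,42,0],[0,0,0]],[[40,42,0],[0,0,0]],[[40,42,0],[0,0,0]],[[32,35,0],[0,0,0]]]' 60
python3 - <<'E'
from h import *
go(.541,-.339,.25,66)
p=shot('wrist'); cv2.imwrite('pics/w1.png',p['image']); w=cloud(p)
for nm,c in(('red',RED),('grn',GRN)):
    for b in blobs(p,*c,(.118,.14),(.4,.7),(-.5,-.1),60,w=w): print(nm,b)
for q in('bay0','red_a','dock'):
    print(q,[(np.round(x['position']).tolist(),round(x['score'],2),at_z(p,x['position'],.04 if q!='dock' else 0).round(4)[:2].tolist()) for x in vision.place_of(p,q)[:5]])
E
```

```text
clock: 2.7
eef_pos: [0.5425, -0.3382, 0.2501]
tool_rot: [0.838, 0.545, 0.0, 0.0]
ft_force: [-0.2, -0.9, -0.3]
grip_width: 0.0596
grasp_force: 0.0
t 2.7 at [ 0.5425 -0.3382  0.2501] yaw 66.1 tilt 0.01 TURN wz 0.001 SHIFT [-1.4 -1.   0.1]
red {'c': array([274.5,  95.5]), 'n': 741, 'med': array([ 0.5767, -0.2524,  0.123 ]), 'zmax': 0.1243, 'rect': array([ 576.6, -252.5,   33.2,   14.8,   66. ])}
red {'c': array([275., 202.]), 'n': 570, 'med': array([ 0.5384, -0.339 ,  0.123 ]), 'zmax': 0.1243, 'rect': array([ 538. , -339.7,   33. ,   15.5,   65.8])}
grn {'c': array([274.5,  32.9]), 'n': 917, 'med': array([ 0.596 , -0.2092,  0.1229]), 'zmax': 0.1243, 'rect': array([ 596.1, -209.3,   33.3,   15.8,   65.5])}
grn {'c': array([274.8, 151.4]), 'n': 645, 'med': array([ 0.5575, -0.2955,  0.123 ]), 'zmax': 0.1243, 'rect': array([ 557.2, -296. ,   33.2,   15.4,   66.4])}
bay0 [([279.0, 227.0], 0.58, [0.5195, -0.3928])]
red_a [([375.0, 16.0], 0.88, [0.7052, -0.2187]), ([277.0, 187.0], 0.82, [0.5386, -0.3436]), ([276.0, 99.0], 0.58, [0.5782, -0.2506]), ([108.0, 186.0], 0.32, [0.3508, -0.2593])]
dock [([278.0, 143.0], 0.32, [0.5599, -0.2989])]
```

View pics/w1.png

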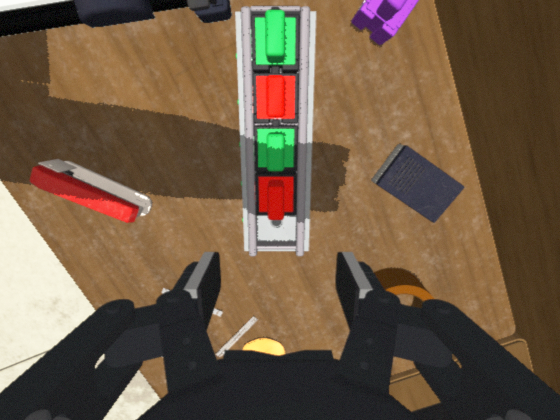

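```bash
python3 -c "
from h import *
go(.538,-.3397,.096,66)"
```

```text
t 2.9 at [ 0.5409 -0.3387  0.2493] yaw 66.1 tilt 0.09 TURN wz 0.002 SHIFT [ -2.1  -2.3 153.3]
```

```bash
python3 -m creep '[[[-2,-2,30],[0,0,0]],[[0,0,30],[0,0,0]],[[0,0,30],[0,0,0]],[[0,0,25],[0,0,0]],[[0,0,20],[0,0,0]],[[0,0,10],[0,0,0]],[[0,0,6],[0,0,0]],[[0,0,0],[0,0,0]],[[0,0,0],[0,0,0]]]' 60; python3 -m creep '[[[0,0,0],[0,0,0]],[[0,0,0],[0,0,0]],[[0,0,0],[0,0,0]],[[0,0,0],[0,0,0]],[[0,0,0],[0,0,0]],[[0,0,0],[0,0,0]]]' 0
```

```text
clock: 4.03
eef_pos: [0.5382, -0.3408, 0.1003]
tool_rot: [0.839, 0.545, 0.0, 0.001]
ft_force: [0.6, -0.0, 0.0]
grip_width: 0.0596
grasp_force: 0.0
clock: 4.78
eef_pos: [0.538, -0.3404, 0.0996]
tool_rot: [0.839, 0.545, 0.0, 0.0]
ft_force: [-0.6, 0.4, 2.4]
grip_width: 0.0149
grasp_force: 59.7
```

```bash
python3 -m creep '[[[0,0,-5],[0,0,0]],[[0,0,-10],[0,0,0]],[[0,0,-12],[0,0,0]],[[0,0,-14],[0,0,0]],[[0,0,-14],[0,0,0]],[[0,0,-14],[0,0,0]],[[0,0,-14],[0,0,0]],[[0,0,-14],[0,0,0]],[[0,0,-14],[0,0,0]],[[0,0,-14],[0,0,0]],[[0,0,-14],[0,0,0]],[[0,0,-14],[0,0,0]]]'
python3 - <<'E'
from h import *
p=shot('top'); w=cloud(p)
for nm,c,zr,xr,yr in (('red',RED,(.095,.4),(.4,.7),(-.5,-.1)),('grn',GRN,(.095,.3),(.45,.7),(-.5,-.1)),('caddy',BLU,(.03,.05),(.5,.75),(.1,.45)),('tray',RED,(-.01,.04),(.3,.55),(.1,.42))):
    for b in blobs(p,*c,zr,xr,yr,w=w): print(nm,b)
for a in ((.41,.23),(.45,.31)): go(*a,.3,80)
E
```

```text
clock: 6.28
eef_pos: [0.5378, -0.3404, 0.2532]
tool_rot: [0.839, 0.545, -0.0, -0.0]
ft_force: [0.3, 0.1, -1.4]
grip_width: 0.0147
grasp_force: 59.1
red {'c': array([353.1, 186.9]), 'n': 128, 'med': array([ 0.5786, -0.2517,  0.1237]), 'zmax': 0.129, 'rect': array([ 582.9, -256.4,   38.9,   27. ,   68.4])}
red {'c': array([396.9, 190.3]), 'n': 118, 'med': array([ 0.5422, -0.3256,  0.2479]), 'zmax': 0.2806, 'rect': array([ 541.2, -325.7,   15.4,   51.8,   76. ])}
grn {'c': array([336.2, 178.9]), 'n': 122, 'med': array([ 0.5974, -0.2073,  0.1239]), 'zmax': 0.1293, 'rect': array([ 599.1, -207.5,   38.4,   20.3,   61.1])}
grn {'c': array([369.8, 194.9]), 'n': 136, 'med': array([ 0.5593, -0.2954,  0.1225]), 'zmax': 0.1289, 'rect': array([ 562.9, -297.2,   40.2,   29. ,   54.3])}
caddy {'c': array([159.5, 170.3]), 'n': 1495, 'med': array([0.6199, 0.2578, 0.0422]), 'zmax': 0.0467, 'rect': array([631.1, 266.1, 191. ,  81.2,  89.9])}
tray {'c': array([150.8, 243.6]), 'n': 3934, 'med': array([0.4282, 0.2801, 0.0063]), 'zmax': 0.0314, 'rect': array([429.5, 281. , 214. , 139.3,  80.8])}
t 6.3 at [ 0.5385 -0.3408  0.2555] yaw 66.0 tilt 0.21 TURN wz -0.244 SHIFT [ 539.9 -225.7  -44.5]
t 6.3 at [ 0.5385 -0.3408  0.2555] yaw 66.0 tilt 0.21 TURN wz -0.244 SHIFT [ 625.6 -200.2  -44.5]
```

```bash
python3 -m creep '[[[0,0,0],[0,0,-0.128]],[[0,0,0],[0,0,-0.128]],[[20,-8,0],[0,0,0]],[[50,-19,0],[0,0,0]],[[60,-23,0],[0,0,0]],[[60,-23,0],[0,0,0]],[[60,-23,0],[0,0,0]],[[60,-23,0],[0,0,0]],[[60,-23,0],[0,0,0]],[[60,-23,0],[0,0,0]],[[60,-22,0],[0,0,0]],[[57,-22,0],[0,0,0]]]'; python3 -c "
from h import *
go(.421,.233,.07,80.7)"
```

```text
clock: 7.82
eef_pos: [0.4222, 0.2236, 0.2528]
tool_rot: [0.762, 0.647, 0.001, 0.0]
ft_force: [1.2, -1.0, -1.3]
grip_width: 0.0151
grasp_force: 59.2
t 7.8 at [0.4222 0.2236 0.2528] yaw 80.7 tilt 0.07 TURN wz -0.001 SHIFT [  9.1  -2.7 182.8]
```

```bash
python3 -m creep '[[[0,0,15],[0,0,0]],[[0,0,30],[0,0,0]],[[0,0,30],[0,0,0]],[[0,0,30],[0,0,0]],[[0,0,30],[0,0,0]],[[0,0,20],[0,0,0]],[[0,0,12],[0,0,0]],[[0,0,9],[0,0,0]],[[0,0,4],[0,0,0]],[[0,0,0],[0,0,0]],[[0,0,0],[0,0,0]]]'; python3 -c "
from h import *
go(.421,.233,.065,80.7)"
```

```text
clock: 9.2
eef_pos: [0.4232, 0.2218, 0.0729]
tool_rot: [0.762, 0.647, 0.001, 0.0]
ft_force: [0.2, -0.4, -1.9]
grip_width: 0.0147
grasp_force: 59.0
t 9.2 at [0.4232 0.2218 0.0729] yaw 80.7 tilt 0.07 TURN wz -0.001 SHIFT [10.7 -3.9  7.9]
```

```bash
python3 -m creep '[[[6,-2,0],[0,0,0]],[[4,-2,0],[0,0,0]],[[0,0,3],[0,0,0]],[[0,0,3],[0,0,0]],[[0,0,2],[0,0,0]],[[0,0,0],[0,0,0]],[[0,0,0],[0,0,0]]]';python3 -m creep '[[[0,0,0],[0,0,0]],[[0,0,0],[0,0,0]],[[0,0,0],[0,0,0]],[[0,0,0],[0,0,0]],[[0,0,-20],[0,0,0]],[[0,0,-40],[0,0,0]],[[0,0,-40],[0,0,0]],[[0,0,-40],[0,0,0]],[[0,0,-40],[0,0,0]]]' 60;  python3 - <<'E'
from h import *
p=shot('wrist'); w=cloud(p); cv2.imwrite('pics/w2.png',p['image'])
for nm,c in(('red',RED),):
    for b in blobs(p,*c,(-.1,.14),(.2,.7),(0,.5),60,w=w): print(nm,b)
go(.5766,-.2525,.25,66)
E
```

```text
clock: 10.07
eef_pos: [0.4205, 0.232, 0.0643]
tool_rot: [0.762, 0.647, 0.0, 0.0]
ft_force: [-0.6, 0.6, -1.3]
grip_width: 0.0148
grasp_force: 59.0
clock: 11.2
eef_pos: [0.4202, 0.232, 0.2457]
tool_rot: [0.762, 0.647, 0.0, 0.0]
ft_force: [0.6, -0.7, 0.2]
grip_width: 0.0598
grasp_force: 0.0
red {'c': array([274.5, 134.3]), 'n': 18526, 'med': array([0.424 , 0.2889, 0.0037]), 'zmax': 0.0538, 'rect': array([422.2, 272.9, 218.7, 142.8,  80.4])}
t 11.2 at [0.4226 0.2333 0.2514] yaw 80.7 tilt 0.56 TURN wz 0.256 SHIFT [-381.2  338.3    1.4]
```

View pics/w2.png

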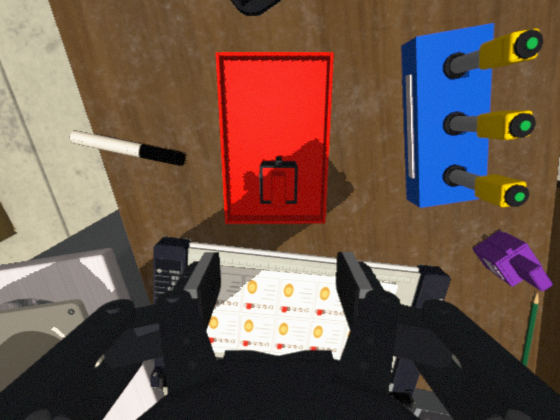

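The first pack stands in the tray, around (278,185), with free room ahead of it. On to bay 3.

```bash
python3 -m creep '[[[0,0,0],[0,0,0.128]],[[0,0,0],[0,0,0.128]],[[-20,18,0],[0,0,0]],[[-43,38,0],[0,0,0]],[[-45,40,0],[0,0,0]],[[-45,40,0],[0,0,0]],[[-45,40,0],[0,0,0]],[[-45,40,0],[0,0,0]],[[-45,40,0],[0,0,0]],[[-45,40,0],[0,0,0]],[[-38,33,0],[0,0,0]],[[-10,9,0],[0,0,0]]]'; python3 -m creep '[[[0,0,0],[0,0,0]],[[0,0,0],[0,0,0]]]'; python3 - <<'E'
from h import *
go(.5766,-.2525,.095,66)
p=shot('wrist'); w=cloud(p)
for nm,c in(('red',RED),('grn',GRN)):
    for b in blobs(p,*c,(.118,.14),(.4,.7),(-.5,-.1),60,w=w): print(nm,b)
E
```

```text
clock: 12.75
eef_pos: [0.5741, -0.2565, 0.243]
tool_rot: [0.84, 0.543, -0.0, -0.0]
ft_force: [0.1, 0.7, -0.2]
grip_width: 0.0599
grasp_force: 0.0
clock: 13.0
eef_pos: [0.574, -0.252, 0.2444]
tool_rot: [0.838, 0.545, 0.0, -0.0]
ft_force: [-0.2, -0.7, 0.4]
grip_width: 0.0599
grasp_force: 0.0
t 13.0 at [ 0.574  -0.252   0.2444] yaw 66.1 tilt 0.04 TURN wz 0.001 SHIFT [  0.6   2.6 149.4]
red {'c': array([281.9, 199.4]), 'n': 593, 'med': array([ 0.5774, -0.2515,  0.123 ]), 'zmax': 0.1242, 'rect': array([ 576.9, -252.2,   33.3,   15.7,   67.4])}
grn {'c': array([281.5, 147.2]), 'n': 684, 'med': array([ 0.5962, -0.2078,  0.123 ]), 'zmax': 0.1243, 'rect': array([ 596.1, -208.1,   33. ,   15.3,   65.9])}
grn {'c': array([281.6, 246.2]), 'n': 503, 'med': array([ 0.558 , -0.2942,  0.1231]), 'zmax': 0.1243, 'rect': array([ 557.5, -295.4,   32.7,   14.8,   66.6])}
```

```bash
python3 -m creep '[[[0,3,30],[0,0,0]],[[0,0,30],[0,0,0]],[[0,0,30],[0,0,0]],[[0,0,25],[0,0,0]],[[0,0,17],[0,0,0]],[[0,0,9],[0,0,0]],[[0,0,6],[0,0,0]],[[0,0,0],[0,0,0]],[[0,0,0],[0,0,0]]]' 60; python3 -m creep '[[[0,0,0],[0,0,0]],[[0,0,0],[0,0,0]],[[0,0,0],[0,0,0]],[[0,0,0],[0,0,0]],[[0,0,0],[0,0,0]],[[0,0,0],[0,0,0]]]' 0;  python3 -m creep '[[[0,0,-5],[0,0,0]],[[0,0,-10],[0,0,0]],[[0,0,-12],[0,0,0]],[[0,0,-14],[0,0,0]],[[0,0,-14],[0,0,0]],[[0,0,-14],[0,0,0]],[[0,0,-14],[0,0,0]],[[0,0,-14],[0,0,0]],[[0,0,-14],[0,0,0]],[[0,0,-14],[0,0,0]],[[0,0,-14],[0,0,0]],[[0,0,-14],[0,0,0]]]'; python3 - <<'E'
from h import *
p=shot('top'); w=cloud(p)
for nm,c,zr,xr,yr in (('grn',GRN,(.095,.3),(.45,.7),(-.5,-.1)),('caddy',BLU,(.03,.05),(.5,.75),(.1,.45)),('tray',RED,(-.01,.04),(.3,.55),(.1,.42))):
    for b in blobs(p,*c,zr,xr,yr,w=w): print(nm,b)
go(.434,.318,.25,80.7)
E
```

```text
clock: 14.18
eef_pos: [0.5774, -0.2548, 0.0982]
tool_rot: [0.839, 0.545, 0.0, 0.001]
ft_force: [0.1, -1.1, 0.1]
grip_width: 0.0599
grasp_force: 0.0
clock: 14.92
eef_pos: [0.5771, -0.2549, 0.0977]
tool_rot: [0.839, 0.545, 0.0, 0.0]
ft_force: [0.1, 0.1, 3.3]
grip_width: 0.0151
grasp_force: 59.0
clock: 16.42
eef_pos: [0.5769, -0.2547, 0.2512]
tool_rot: [0.839, 0.545, 0.0, 0.0]
ft_force: [-0.4, 0.1, -1.3]
grip_width: 0.0146
grasp_force: 58.5
grn {'c': array([336.2, 178.9]), 'n': 119, 'med': array([ 0.5977, -0.208 ,  0.1242]), 'zmax': 0.1286, 'rect': array([ 599.5, -208.8,   38.8,   17.5,   61. ])}
caddy {'c': array([159.5, 170.2]), 'n': 1489, 'med': array([0.6202, 0.2577, 0.0423]), 'zmax': 0.0465, 'rect': array([631.3, 266.4, 190.9,  80.7,  89.7])}
tray {'c': array([149.5, 243.5]), 'n': 3611, 'med': array([0.4277, 0.2882, 0.0064]), 'zmax': 0.032, 'rect': array([429.4, 281.6, 215.2, 139.1,  80.6])}
t 16.5 at [ 0.5776 -0.255   0.2535] yaw 66.0 tilt 0.21 TURN wz -0.257 SHIFT [ 542.3 -234.4    3.5]
```

```bash
python3 -m creep '[[[0,0,0],[0,0,-0.128]],[[0,0,0],[0,0,-0.128]],[[20,-9,0],[0,0,0]],[[50,-22,0],[0,0,0]],[[57,-25,0],[0,0,0]],[[57,-25,0],[0,0,0]],[[57,-25,0],[0,0,0]],[[57,-25,0],[0,0,0]],[[57,-24,0],[0,0,0]],[[57,-24,0],[0,0,0]],[[57,-24,0],[0,0,0]],[[55,-24,0],[0,0,0]]]'; python3 -m creep '[[[16,-7,0],[0,0,0]],[[2,0,20],[0,0,0]],[[0,0,30],[0,0,0]],[[0,0,30],[0,0,0]],[[0,0,30],[0,0,0]],[[0,0,25],[0,0,0]],[[0,0,10],[0,0,0]],[[0,0,0],[0,0,0]],[[0,0,0],[0,0,0]]]';python3 -c "
from h import *
go(.434,.318,.063,80.7)"
```

```text
clock: 17.98
eef_pos: [0.4373, 0.3012, 0.2507]
tool_rot: [0.762, 0.647, 0.0, 0.0]
ft_force: [1.7, 0.7, -1.5]
grip_width: 0.0149
grasp_force: 58.8
clock: 19.1
eef_pos: [0.4349, 0.3185, 0.1066]
tool_rot: [0.762, 0.647, 0.001, 0.0]
ft_force: [-0.9, 0.5, -1.2]
grip_width: 0.0152
grasp_force: 58.7
t 19.1 at [0.4349 0.3185 0.1066] yaw 80.6 tilt 0.13 TURN wz -0.001 SHIFT [-0.6 -0.8 43.6]
```

```bash
python3 -m creep '[[[0,0,15],[0,0,0]],[[0,0,15],[0,0,0]],[[0,0,7],[0,0,0]],[[0,0,4],[0,0,0]],[[0,0,2],[0,0,0]],[[0,0,0],[0,0,0]],[[0,0,0],[0,0,0]]]';python3 -m creep '[[[0,0,0],[0,0,0]],[[0,0,0],[0,0,0]],[[0,0,0],[0,0,0]],[[0,0,0],[0,0,0]],[[0,0,-20],[0,0,0]],[[0,0,-40],[0,0,0]],[[0,0,-40],[0,0,0]],[[0,0,-40],[0,0,0]],[[0,0,-40],[0,0,0]],[[0,0,-20],[0,0,0]]]' 60;  python3 - <<'E'
from h import *
go(.625,.206,.27,89.5)
E
```

```text
clock: 19.98
eef_pos: [0.4342, 0.3183, 0.0627]
tool_rot: [0.762, 0.647, 0.0, 0.0]
ft_force: [0.0, 0.3, -0.6]
grip_width: 0.0149
grasp_force: 58.8
clock: 21.22
eef_pos: [0.4347, 0.3186, 0.2651]
tool_rot: [0.762, 0.647, 0.002, 0.0]
ft_force: [0.3, 0.3, 0.7]
grip_width: 0.0602
grasp_force: 0.0
t 21.2 at [0.4347 0.3186 0.2651] yaw 80.7 tilt 0.24 TURN wz -0.154 SHIFT [-111.   191.3   -4.9]
```

```bash
python3 -m creep '[[[0,0,0],[0,0,-0.154]],[[-22,38,0],[0,0,0]],[[-22,38,0],[0,0,0]],[[-22,38,0],[0,0,0]],[[-22,38,0],[0,0,0]],[[-23,39,0],[0,0,0]],[[0,0,0],[0,0,0]],[[0,0,0],[0,0,0]]]'; python3 - <<'E'
from h import *
go(.625,.206,.27,89.5)
p=shot('wrist'); w=cloud(p); cv2.imwrite('pics/w3.png',p['image'])
for nm,c,z in(('yel',YEL,(.09,.16)),('yeltop',YEL,(.126,.16)),('red',RED,(.07,.11)),('cad',BLU,(.03,.05))):
    for b in blobs(p,*c,z,(.2,.8),(0,.5),30,w=w): print(nm,b)
with np.errstate(invalid='ignore'):
    m=(w[...,2]>.137)&(w[...,2]<.16)&(w[...,0]>.5)&(w[...,0]<.8)&(w[...,1]>.1)&(w[...,1]<.4)
n,l,s,c=cv2.connectedComponentsWithStats(m.astype(np.uint8))
for i in range(1,n):
    if s[i,4]>20: print('cap',c[i].round(1),s[i,4],w[l==i].mean(0).round(4))
E
```

```text
clock: 22.22
eef_pos: [0.6235, 0.2054, 0.2618]
tool_rot: [0.71, 0.704, -0.0, -0.0]
ft_force: [0.0, -0.6, -0.6]
grip_width: 0.0602
grasp_force: 0.0
t 22.2 at [0.6235 0.2054 0.2618] yaw 89.5 tilt 0.07 TURN wz -0.001 SHIFT [ 0.6  1.5 -8.2]
yel {'c': array([281.7,  64.9]), 'n': 367, 'med': array([0.6264, 0.3185, 0.134 ]), 'zmax': 0.1394, 'rect': array([6.271e+02, 3.269e+02, 2.020e+01, 2.120e+01, 3.000e-01])}
yel {'c': array([280.1, 128.2]), 'n': 182, 'med': array([0.6225, 0.2741, 0.135 ]), 'zmax': 0.1398, 'rect': array([627.3, 267.8,  21.5,  20.5,  88.9])}
yel {'c': array([290.2, 140.8]), 'n': 47, 'med': array([0.6347, 0.2593, 0.1349]), 'zmax': 0.1391, 'rect': array([634. , 259.9,  11.8,   5.2,  41.9])}
yel {'c': array([282.6, 187.5]), 'n': 305, 'med': array([0.6276, 0.2179, 0.1324]), 'zmax': 0.1374, 'rect': array([626.5, 207.9,  22. ,  20.9,  89.7])}
yel {'c': array([272.9, 204.8]), 'n': 30, 'med': array([0.6175, 0.2007, 0.135 ]), 'zmax': 0.1404, 'rect': array([617.5, 201.2,   4.6,  10.9,  26.6])}
yeltop {'c': array([281.7,  61.8]), 'n': 282, 'med': array([0.6259, 0.3204, 0.1346]), 'zma
[... 583 characters left out ...]
': 30, 'med': array([0.6175, 0.2007, 0.135 ]), 'zmax': 0.1404, 'rect': array([617.5, 201.2,   4.6,  10.9,  26.6])}
red {'c': array([90.6, 77.3]), 'n': 875, 'med': array([0.4378, 0.3202, 0.0862]), 'zmax': 0.088, 'rect': array([433.8, 320.5,  34. ,  17. ,  81.4])}
red {'c': array([ 93.9, 164.2]), 'n': 709, 'med': array([0.4243, 0.2333, 0.0863]), 'zmax': 0.0882, 'rect': array([420.3, 232.5,  34.2,  16.6,  79.4])}
cad {'c': array([280.6, 119.7]), 'n': 8682, 'med': array([0.6247, 0.2818, 0.0393]), 'zmax': 0.0406, 'rect': array([626.7, 267.9, 189.7,  80. ,  89.7])}
cap [281.8  56.2] 507 [0.6269 0.3273 0.1395]
cap [282.  132.3] 409 [0.6267 0.2677 0.1396]
cap [281.9 198.5] 339 [0.6263 0.2081 0.1396]
```

View pics/w3.png

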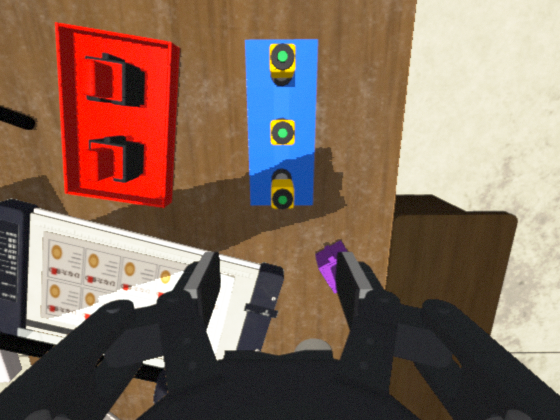

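Both packs stand upright in the tray. The probes are at (283,56), (282,132) and (283,199), matching the cap centres from depth. I'll grasp the nearest one.

```bash
python3 -m creep '[[[2,2,20],[0,0,0]],[[1,1,30],[0,0,0]],[[0,0,30],[0,0,0]],[[0,0,30],[0,0,0]],[[0,0,25],[0,0,0]],[[0,0,15],[0,0,0]],[[0,0,10],[0,0,0]],[[0,0,4],[0,0,0]],[[0,0,0],[0,0,0]],[[0,0,0],[0,0,0]]]' 60; python3 -m creep '[[[0,0,0],[0,0,0]],[[0,0,0],[0,0,0]],[[0,0,0],[0,0,0]],[[0,0,0],[0,0,0]],[[0,0,0],[0,0,0]],[[0,0,0],[0,0,0]]]' 0; python3 -m creep '[[[0,0,-5],[0,0,0]],[[0,0,-10],[0,0,0]],[[0,0,-12],[0,0,0]],[[0,0,-14],[0,0,0]],[[0,0,-14],[0,0,0]],[[0,0,-14],[0,0,0]],[[0,0,-14],[0,0,0]],[[0,0,-14],[0,0,0]],[[0,0,-14],[0,0,0]],[[0,0,-14],[0,0,0]],[[0,0,-14],[0,0,0]],[[0,0,-14],[0,0,0]]]'; python3 -c "
from h import *
go(.5766,-.2525,.27,66.1)"
```

```text
clock: 23.52
eef_pos: [0.6276, 0.2085, 0.0992]
tool_rot: [0.71, 0.704, 0.001, 0.0]
ft_force: [-0.2, 1.1, -0.1]
grip_width: 0.0598
grasp_force: 0.0
clock: 24.28
eef_pos: [0.6273, 0.2084, 0.0987]
tool_rot: [0.71, 0.704, 0.0, 0.0]
ft_force: [1.2, -1.1, 2.9]
grip_width: 0.0211
grasp_force: 59.1
clock: 25.78
eef_pos: [0.627, 0.2084, 0.2522]
tool_rot: [0.71, 0.704, 0.0, 0.0]
ft_force: [-0.4, 0.0, -0.3]
grip_width: 0.0217
grasp_force: 58.9
t 25.8 at [0.627  0.2084 0.2522] yaw 89.5 tilt 0.00 TURN wz 0.408 SHIFT [-441.7  140.7  -17.8]
```

```bash
python3 -m creep '[[[0,0,-5],[0,0,0.136]],[[0,0,-5],[0,0,0.136]],[[0,0,-5],[0,0,0.136]],[[-30,9,0],[0,0,0]],[[-50,14,0],[0,0,0]],[[-60,17,0],[0,0,0]],[[-60,17,0],[0,0,0]],[[-60,17,0],[0,0,0]],[[-60,17,0],[0,0,0]],[[-60,17,0],[0,0,0]],[[-60,18,0],[0,0,0]],[[-48,14,0],[0,0,0]]]'; python3 -m creep '[[[0,0,0],[0,0,0]],[[0,0,0],[0,0,0]],[[0,0,0],[0,0,0]]]';python3 - <<'E'
from h import *
go(.5766,-.2525,.265,66.1)
p=shot('wrist'); w=cloud(p); cv2.imwrite('pics/w4.png',p['image'])
for b in blobs(p,*GRN,(.118,.14),(.4,.7),(-.5,-.1),60,w=w): print('grn',b)
print([(np.round(x['position'],1).tolist(),round(x['score'],2),at_z(p,x['position'],.04).round(4)[:2].tolist()) for x in vision.place_of(p,'bay0')[:5]])
E
```

```text
clock: 27.28
eef_pos: [0.5567, -0.2969, 0.2669]
tool_rot: [0.839, 0.545, 0.0, 0.0]
ft_force: [0.3, 0.3, -0.9]
grip_width: 0.0212
grasp_force: 58.9
clock: 27.65
eef_pos: [0.5578, -0.2929, 0.2666]
tool_rot: [0.838, 0.546, 0.0, -0.0]
ft_force: [0.2, 0.6, -1.1]
grip_width: 0.0216
grasp_force: 58.9
t 27.6 at [ 0.5578 -0.2929  0.2666] yaw 66.2 tilt 0.02 TURN wz 0.002 SHIFT [44.6  0.8  1.6]
grn {'c': array([279.9,  96.2]), 'n': 667, 'med': array([ 0.5961, -0.2085,  0.123 ]), 'zmax': 0.1244, 'rect': array([ 595.8, -208.8,   33.6,   15.4,   66.8])}
grn {'c': array([279.6, 195.3]), 'n': 447, 'med': array([ 0.5587, -0.2933,  0.123 ]), 'zmax': 0.1242, 'rect': array([ 558. , -294.8,   30.9,   15.3,   65.9])}
[([279.9, 218.7], 0.88, [0.538, -0.3427]), ([281.4, 144.7], 0.7, [0.5782, -0.2556]), ([281.6, 251.2], 0.58, [0.5212, -0.3867])]
```

View pics/w4.png

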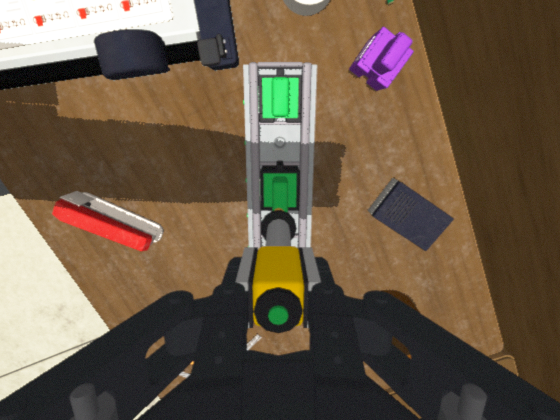

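The bay 3 opening shows at (280,142), which agrees with the fin-based position, and the held probe hangs straight. Now I'll move over it.

```bash
python3 -m creep '[[[15,1,0],[0,0,0]],[[15,0,0],[0,0,0]],[[10,0,0],[0,0,0]],[[4,0,0],[0,0,0]],[[0,0,0],[0,0,0]],[[0,0,30],[0,0,0]],[[0,0,30],[0,0,0]],[[0,0,30],[0,0,0]],[[0,0,20],[0,0,0]],[[0,0,8],[0,0,0]],[[0,0,0],[0,0,0]],[[0,0,0],[0,0,0]]]'; python3 -c "
from h import *
go(.5774,-.2527,.099,66.1)"
```

```text
clock: 29.25
eef_pos: [0.5767, -0.255, 0.1496]
tool_rot: [0.838, 0.545, 0.001, 0.001]
ft_force: [0.2, 0.1, -0.6]
grip_width: 0.0211
grasp_force: 59.0
t 29.2 at [ 0.5767 -0.255   0.1496] yaw 66.1 tilt 0.13 TURN wz -0.000 SHIFT [ 2.4 -0.3 50.6]
```

```bash
python3 -m creep '[[[2,0,5],[0,0,0]],[[0,0,5],[0,0,0]],[[0,0,4],[0,0,0]],[[0,0,4],[0,0,0]],[[0,0,4],[0,0,0]],[[0,0,4],[0,0,0]],[[0,0,4],[0,0,0]],[[0,0,0],[0,0,0]]]'; python3 -c "
from h import *
go(.5774,-.2527,.099,66.1)"
```

```text
clock: 30.25
eef_pos: [0.5768, -0.2525, 0.1178]
tool_rot: [0.838, 0.545, -0.0, -0.0]
ft_force: [0.3, 0.2, -0.0]
grip_width: 0.0214
grasp_force: 58.9
t 30.2 at [ 0.5768 -0.2525  0.1178] yaw 66.1 tilt 0.04 TURN wz 0.000 SHIFT [ 0.1  0.6 18.8]
```

Tip about 15 mm in, no force. I'll push it home.

```bash
python3 -m creep '[[[0,0,4],[0,0,0]],[[0,0,4],[0,0,0]],[[0,0,4],[0,0,0]],[[0,0,4],[0,0,0]],[[0,0,2],[0,0,0]],[[0,0,0],[0,0,0]],[[0,0,0],[0,0,0]]]'; python3 -c "
from h import *
go(.5774,-.2527,.099,66.1)"
```

```text
clock: 31.12
eef_pos: [0.5769, -0.2527, 0.1004]
tool_rot: [0.838, 0.545, 0.0, -0.0]
ft_force: [0.4, 0.3, -0.8]
grip_width: 0.0213
grasp_force: 58.9
t 31.1 at [ 0.5769 -0.2527  0.1004] yaw 66.1 tilt 0.00 TURN wz 0.000 SHIFT [0.2 0.5 1.4]
```

```bash
python3 -m creep '[[[0,0,1.5],[0,0,0]],[[0,0,0],[0,0,0]]]'; python3 -m creep '[[[0,0,0],[0,0,0]],[[0,0,0],[0,0,0]],[[0,0,0],[0,0,0]],[[0,0,0],[0,0,0]],[[0,0,-10],[0,0,0]],[[0,0,-30],[0,0,0]],[[0,0,-40],[0,0,0]],[[0,0,-40],[0,0,0]],[[0,0,-40],[0,0,0]],[[0,0,0],[0,0,0]]]' 60;  python3 - <<'E'
from h import *
p=shot('wrist'); w=cloud(p)
with np.errstate(invalid='ignore'):
    m=(w[...,2]>.128)&(w[...,2]<.16)&(w[...,0]>.5)&(w[...,0]<.65)&(w[...,1]>-.4)&(w[...,1]<-.15)
n,l,s,c=cv2.connectedComponentsWithStats(m.astype(np.uint8))
for i in range(1,n):
    if s[i,4]>20: print('cap',c[i].round(1),s[i,4],w[l==i].mean(0).round(4))
for b in blobs(p,*GRN,(.118,.128),(.4,.7),(-.5,-.1),60,w=w): print('grn',b)
p=shot('top'); w=cloud(p)
for nm,c,zr,xr,yr in (('caddy',BLU,(.03,.05),(.5,.75),(.1,.45)),('tray',RED,(-.01,.04),(.3,.55),(.1,.42))):
    for b in blobs(p,*c,zr,xr,yr,w=w): print(nm,b)
go(.6267,.255,.26,89.5)
E
```

```text
clock: 31.38
eef_pos: [0.5769, -0.2528, 0.0988]
tool_rot: [0.838, 0.545, 0.0, 0.0]
ft_force: [0.1, 0.1, -1.6]
grip_width: 0.0212
grasp_force: 58.9
clock: 32.62
eef_pos: [0.5788, -0.2536, 0.2643]
tool_rot: [0.838, 0.545, 0.003, 0.004]
ft_force: [0.6, 0.9, -0.0]
grip_width: 0.0598
grasp_force: 0.0
cap [274.  198.9] 519 [ 0.5762 -0.2516  0.1375]
grn {'c': array([274.7, 145.8]), 'n': 591, 'med': array([ 0.5963, -0.2079,  0.123 ]), 'zmax': 0.1243, 'rect': array([ 596.3, -208.9,   33.8,   15.2,   65.4])}
grn {'c': array([275. , 238.8]), 'n': 452, 'med': array([ 0.5581, -0.2947,  0.1231]), 'zmax': 0.1244, 'rect': array([ 557.5, -295.9,   33.7,   14.8,   65.5])}
caddy {'c': array([169.5, 172.3]), 'n': 1659, 'med': array([0.6165, 0.2261, 0.0422]), 'zmax': 0.0466, 'rect': array([624.3, 243.9, 192.2,  80.5,  89.3])}
tray {'c': array([151.4, 244.2]), 'n': 3261, 'med': array([0.4209, 0.2792, 0.0065]), 'zmax': 0.0321, 'rect': array([429.8, 281.5, 214.9, 140.1,  80.6])}
t 32.7 at [ 0.5771 -0.2528  0.2596] yaw 66.1 tilt 0.09 TURN wz -0.408 SHIFT [ 5.082e+02  4.520e+01 -4.000e-01]
```

Probe 1 is home, and the caddy has been knocked about 22 mm towards -y. I'll go above its new place and measure again.

```bash
python3 -c "
from h import *
go(.62,.235,.26,89.5)"; python3 -m creep '[[[0,0,0],[0,0,-0.136]],[[0,0,0],[0,0,-0.136]],[[0,0,0],[0,0,-0.136]],[[40,4,0],[0,0,0]],[[60,5,0],[0,0,0]],[[60,5,0],[0,0,0]],[[60,5,0],[0,0,0]],[[60,5,0],[0,0,0]],[[60,5,0],[0,0,0]],[[60,5,0],[0,0,0]],[[60,4,0],[0,0,0]],[[28,1,0],[0,0,0]]]';python3 -m creep '[[[0,0,0],[0,0,0]],[[0,0,0],[0,0,0]],[[0,0,0],[0,0,0]]]'; python3 - <<'E'
from h import *
p=shot('wrist'); w=cloud(p)
for b in blobs(p,*BLU,(.03,.05),(.2,.8),(0,.5),30,w=w): print('cad',b)
with np.errstate(invalid='ignore'):
    m=(w[...,2]>.137)&(w[...,2]<.16)&(w[...,0]>.5)&(w[...,0]<.8)&(w[...,1]>.1)&(w[...,1]<.4)
n,l,s,c=cv2.connectedComponentsWithStats(m.astype(np.uint8))
for i in range(1,n):
    if s[i,4]>20: q=w[l==i].mean(0); print('cap',c[i].round(1),s[i,4],q.round(4)); go(q[0],q[1],.099,89)
E
```

```text
t 32.7 at [ 0.5771 -0.2528  0.2596] yaw 66.1 tilt 0.09 TURN wz -0.408 SHIFT [ 4.882e+02  3.870e+01 -4.000e-01]
clock: 34.22
eef_pos: [0.619, 0.2382, 0.2562]
tool_rot: [0.709, 0.705, -0.002, -0.001]
ft_force: [0.4, -0.9, -0.1]
grip_width: 0.06
grasp_force: 0.0
clock: 34.6
eef_pos: [0.6203, 0.2333, 0.2585]
tool_rot: [0.711, 0.703, -0.0, -0.0]
ft_force: [-0.2, 0.0, -0.2]
grip_width: 0.0602
grasp_force: 0.0
cad {'c': array([278. , 163.9]), 'n': 8391, 'med': array([0.6199, 0.2579, 0.0393]), 'zmax': 0.0406, 'rect': array([619.6, 245.3, 189.3,  79.9,  89.5])}
cap [277.7 121.6] 428 [0.6201 0.3045 0.1396]
t 34.6 at [0.6204 0.2333 0.2588] yaw 89.4 tilt 0.02 TURN wz 0.006 SHIFT [ 71.1  -1.6 159.8]
cap [278.  189.9] 353 [0.6196 0.245  0.1396]
t 34.6 at [0.6204 0.2333 0.2588] yaw 89.4 tilt 0.02 TURN wz 0.006 SHIFT [ 11.6  -1.  159.8]
```

```bash
python3 -m creep '[[[8,-1,20],[0,0,0]],[[4,0,30],[0,0,0]],[[0,0,30],[0,0,0]],[[0,0,30],[0,0,0]],[[0,0,25],[0,0,0]],[[0,0,15],[0,0,0]],[[0,0,8],[0,0,0]],[[0,0,3],[0,0,0]],[[0,0,0],[0,0,0]],[[0,0,0],[0,0,0]]]' 60; python3 -m creep '[[[0,0,0],[0,0,0]],[[0,0,0],[0,0,0]],[[0,0,0],[0,0,0]],[[0,0,0],[0,0,0]],[[0,0,0],[0,0,0]],[[0,0,0],[0,0,0]]]' 0; python3 -m creep '[[[0,0,-5],[0,0,0]],[[0,0,-10],[0,0,0]],[[0,0,-14],[0,0,0]],[[0,0,-15],[0,0,0]],[[0,0,-16],[0,0,0]],[[0,0,-16],[0,0,0]],[[0,0,-16],[0,0,0]],[[0,0,-16],[0,0,0]],[[0,0,-16],[0,0,0]],[[0,0,-16],[0,0,0]],[[0,0,-16],[0,0,0]],[[0,0,-15],[0,0,0]]]'; python3 -c "
from h import *
go(.5381,-.3397,.27,66.1)"
```

```text
clock: 35.9
eef_pos: [0.6199, 0.2472, 0.0988]
tool_rot: [0.71, 0.704, 0.001, 0.0]
ft_force: [1.0, 0.3, -0.4]
grip_width: 0.06
grasp_force: 0.0
clock: 36.65
eef_pos: [0.6195, 0.247, 0.0981]
tool_rot: [0.71, 0.704, 0.0, 0.0]
ft_force: [0.6, -0.0, 1.1]
grip_width: 0.0214
grasp_force: 59.2
clock: 38.15
eef_pos: [0.6193, 0.2469, 0.2701]
tool_rot: [0.71, 0.704, 0.0, 0.0]
ft_force: [-0.7, -0.5, -0.3]
grip_width: 0.021
grasp_force: 59.1
t 38.1 at [0.6193 0.2469 0.2701] yaw 89.5 tilt 0.02 TURN wz 0.408 SHIFT [-5.692e+02  1.634e+02  1.000e-01]
```

```bash
python3 -m creep '[[[0,0,0],[0,0,0.136]],[[0,0,0],[0,0,0.136]],[[0,0,0],[0,0,0.136]],[[-30,9,0],[0,0,0]],[[-60,17,0],[0,0,0]],[[-60,17,0],[0,0,0]],[[-60,17,0],[0,0,0]],[[-60,17,0],[0,0,0]],[[-60,17,0],[0,0,0]],[[-60,17,0],[0,0,0]],[[-60,17,0],[0,0,0]],[[-60,17,0],[0,0,0]]]'; python3 -m creep '[[[-40,12,0],[0,0,0]],[[-18,5,0],[0,0,0]],[[0,0,0],[0,0,0]],[[0,0,0],[0,0,0]],[[0,0,0],[0,0,0]]]'; python3 -c "
from h import *
go(.5387,-.3385,.15,66.1)"
```

```text
clock: 39.65
eef_pos: [0.5448, -0.28, 0.2697]
tool_rot: [0.838, 0.545, 0.0, 0.0]
ft_force: [0.8, -0.7, -1.1]
grip_width: 0.0216
grasp_force: 59.2
clock: 40.28
eef_pos: [0.538, -0.3363, 0.2692]
tool_rot: [0.838, 0.546, 0.0, -0.0]
ft_force: [0.1, -0.3, -1.4]
grip_width: 0.021
grasp_force: 59.2
t 40.3 at [ 0.538  -0.3363  0.2692] yaw 66.2 tilt 0.02 TURN wz 0.003 SHIFT [ -1.7   1.5 119.2]
```

```bash
python3 -m creep '[[[-1,1,25],[0,0,0]],[[0,0,30],[0,0,0]],[[0,0,30],[0,0,0]],[[0,0,20],[0,0,0]],[[0,0,9],[0,0,0]],[[0,0,0],[0,0,0]],[[0,0,0],[0,0,0]],[[0,0,0],[0,0,0]]]'; python3 -c "
from h import *
go(.5387,-.3385,.099,66.1)"
```

```text
clock: 41.28
eef_pos: [0.5386, -0.3397, 0.1561]
tool_rot: [0.838, 0.545, 0.0, 0.001]
ft_force: [-0.7, 0.7, 0.2]
grip_width: 0.021
grasp_force: 59.2
t 41.3 at [ 0.5386 -0.3397  0.1561] yaw 66.1 tilt 0.13 TURN wz 0.000 SHIFT [ 1.1 -0.4 57.1]
```

```bash
python3 -m creep '[[[1,0,8],[0,0,0]],[[0,0,8],[0,0,0]],[[0,0,4],[0,0,0]],[[0,0,4],[0,0,0]],[[0,0,4],[0,0,0]],[[0,0,4],[0,0,0]],[[0,0,4],[0,0,0]],[[0,0,0],[0,0,0]],[[0,0,0],[0,0,0]]]'; python3 -c "
from h import *
go(.5387,-.3385,.099,66.1)"
```

```text
clock: 42.4
eef_pos: [0.5385, -0.3384, 0.1189]
tool_rot: [0.838, 0.545, 0.0, 0.0]
ft_force: [0.6, 0.3, -1.1]
grip_width: 0.0218
grasp_force: 59.1
t 42.4 at [ 0.5385 -0.3384  0.1189] yaw 66.1 tilt 0.01 TURN wz 0.000 SHIFT [ 0.   0.2 19.9]
```

```bash
python3 -m creep '[[[0,0,4],[0,0,0]],[[0,0,4],[0,0,0]],[[0,0,4],[0,0,0]],[[0,0,4],[0,0,0]],[[0,0,3],[0,0,0]],[[0,0,2],[0,0,0]],[[0,0,0],[0,0,0]],[[0,0,0],[0,0,0]]]'; python3 -m creep '[[[0,0,0],[0,0,0]],[[0,0,0],[0,0,0]],[[0,0,0],[0,0,0]],[[0,0,0],[0,0,0]],[[0,0,-10],[0,0,0]],[[0,0,-30],[0,0,0]],[[0,0,-40],[0,0,0]],[[0,0,-40],[0,0,0]],[[0,0,-40],[0,0,0]],[[0,0,0],[0,0,0]]]' 60;  python3 - <<'E'
from h import *
p=shot('wrist'); w=cloud(p)
with np.errstate(invalid='ignore'):
    m=(w[...,2]>.128)&(w[...,2]<.16)&(w[...,0]>.5)&(w[...,0]<.65)&(w[...,1]>-.4)&(w[...,1]<-.15)
n,l,s,c=cv2.connectedComponentsWithStats(m.astype(np.uint8))
for i in range(1,n):
    if s[i,4]>20: print('cap',c[i].round(1),s[i,4],w[l==i].mean(0).round(4))
for b in blobs(p,*GRN,(.118,.128),(.4,.7),(-.5,-.1),60,w=w): print('grn',b)
p=shot('top'); w=cloud(p)
for nm,c,zr,xr,yr in (('caddy',BLU,(.03,.05),(.5,.75),(.1,.45)),('tray',RED,(-.01,.04),(.3,.55),(.1,.42))):
    for b in blobs(p,*c,zr,xr,yr,w=w): print(nm,b)
go(.62,.293,.265,89.5)
E
```

```text
clock: 43.4
eef_pos: [0.5385, -0.3384, 0.098]
tool_rot: [0.838, 0.545, 0.0, 0.0]
ft_force: [-0.2, 1.1, 1.5]
grip_width: 0.0213
grasp_force: 59.2
clock: 44.65
eef_pos: [0.5401, -0.3396, 0.2634]
tool_rot: [0.838, 0.545, 0.002, 0.004]
ft_force: [0.1, 0.1, 0.8]
grip_width: 0.06
grasp_force: 0.0
cap [274.5  94. ] 682 [ 0.5756 -0.2536  0.1377]
cap [274.4 200.1] 515 [ 0.5374 -0.3387  0.1375]
grn {'c': array([275. ,  33.9]), 'n': 834, 'med': array([ 0.5959, -0.2093,  0.1229]), 'zmax': 0.1242, 'rect': array([ 596. , -209.3,   33.1,   15.7,   65.4])}
grn {'c': array([275. , 147.5]), 'n': 599, 'med': array([ 0.5573, -0.2957,  0.123 ]), 'zmax': 0.1243, 'rect': array([ 557. , -296.2,   32.8,   15.4,   66.1])}
caddy {'c': array([168.6, 171.5]), 'n': 1835, 'med': array([0.6199, 0.2346, 0.0422]), 'zmax': 0.0466, 'rect': array([624.4, 243.7, 190.5,  80.9,  89.6])}
tray {'c': array([151.4, 244.1]), 'n': 3265, 'med': array([0.4215, 0.2792, 0.0066]), 'zmax': 0.0321, 'rect': array([429.7, 281.6, 215.1, 139.2,  80.4])}
t 44.8 at [ 0.5386 -0.3385  0.2587] yaw 66.1 tilt 0.10 TURN wz -0.408 SHIFT [632.2  75.9  -6.3]
```

```bash
python3 -m creep '[[[0,0,-2],[0,0,-0.136]],[[0,0,-2],[0,0,-0.136]],[[0,0,-2],[0,0,-0.136]],[[40,5,0],[0,0,0]],[[60,7,0],[0,0,0]],[[60,7,0],[0,0,0]],[[60,7,0],[0,0,0]],[[60,7,0],[0,0,0]],[[60,7,0],[0,0,0]],[[60,7,0],[0,0,0]],[[60,7,0],[0,0,0]],[[60,7,0],[0,0,0]]]';python3 -m creep '[[[60,8,0],[0,0,0]],[[40,5,0],[0,0,0]],[[12,1,0],[0,0,0]],[[0,0,0],[0,0,0]],[[0,0,0],[0,0,0]],[[0,0,0],[0,0,0]]]'; python3 - <<'E'
from h import *
p=shot('wrist'); w=cloud(p)
for b in blobs(p,*BLU,(.03,.05),(.2,.8),(0,.5),30,w=w): print('cad',b)
with np.errstate(invalid='ignore'):
    m=(w[...,2]>.137)&(w[...,2]<.16)&(w[...,0]>.5)&(w[...,0]<.8)&(w[...,1]>.1)&(w[...,1]<.4)
n,l,s,c=cv2.connectedComponentsWithStats(m.astype(np.uint8))
for i in range(1,n):
    if s[i,4]>20: q=w[l==i].mean(0); print('cap',c[i].round(1),s[i,4],q.round(4)); go(q[0],q[1],.099,89.4)
E
```

```text
clock: 46.25
eef_pos: [0.6032, 0.1826, 0.262]
tool_rot: [0.71, 0.704, -0.001, -0.001]
ft_force: [1.0, 0.0, -0.7]
grip_width: 0.0596
grasp_force: 0.0
clock: 47.0
eef_pos: [0.6193, 0.2911, 0.2643]
tool_rot: [0.711, 0.703, 0.0, 0.0]
ft_force: [-0.5, 0.4, 0.1]
grip_width: 0.0596
grasp_force: 0.0
cad {'c': array([279.1, 209.7]), 'n': 7631, 'med': array([0.6194, 0.2471, 0.0394]), 'zmax': 0.0406, 'rect': array([619.6, 244.7, 190.8,  80. ,  89.5])}
cap [279.3 186.2] 346 [0.62   0.3049 0.1396]
t 47.0 at [0.6193 0.2913 0.2644] yaw 89.4 tilt 0.03 TURN wz -0.001 SHIFT [ 13.6   0.6 165.4]
```

```bash
python3 -m creep '[[[8,0,20],[0,0,0]],[[4,1,30],[0,0,0]],[[0,0,30],[0,0,0]],[[0,0,30],[0,0,0]],[[0,0,25],[0,0,0]],[[0,0,17],[0,0,0]],[[0,0,10],[0,0,0]],[[0,0,4],[0,0,0]],[[0,0,0],[0,0,0]],[[0,0,0],[0,0,0]]]' 60; python3 -m creep '[[[0,0,0],[0,0,0]],[[0,0,0],[0,0,0]],[[0,0,0],[0,0,0]],[[0,0,0],[0,0,0]],[[0,0,0],[0,0,0]],[[0,0,0],[0,0,0]]]' 0; python3 -m creep '[[[0,0,-5],[0,0,0]],[[0,0,-10],[0,0,0]],[[0,0,-14],[0,0,0]],[[0,0,-15],[0,0,0]],[[0,0,-16],[0,0,0]],[[0,0,-16],[0,0,0]],[[0,0,-16],[0,0,0]],[[0,0,-16],[0,0,0]],[[0,0,-16],[0,0,0]],[[0,0,-16],[0,0,0]],[[0,0,-16],[0,0,0]],[[0,0,-15],[0,0,0]]]'; python3 -c "
from h import *
go(.5185,-.3841,.27,66.1)"
```

```text
clock: 48.3
eef_pos: [0.6207, 0.3052, 0.0989]
tool_rot: [0.71, 0.704, 0.001, 0.0]
ft_force: [-0.4, 0.1, -0.5]
grip_width: 0.0597
grasp_force: 0.0
clock: 49.05
eef_pos: [0.6203, 0.305, 0.0982]
tool_rot: [0.71, 0.704, 0.0, 0.0]
ft_force: [-0.6, 0.0, 4.0]
grip_width: 0.0214
grasp_force: 59.1
clock: 50.55
eef_pos: [0.62, 0.3048, 0.2703]
tool_rot: [0.71, 0.704, 0.0, 0.0]
ft_force: [-0.0, 0.4, -0.8]
grip_width: 0.0215
grasp_force: 59.1
t 50.5 at [0.62   0.3048 0.2703] yaw 89.5 tilt 0.03 TURN wz 0.408 SHIFT [-6.709e+02  1.863e+02  3.000e-01]
```

```bash
python3 -m creep '[[[0,0,0],[0,0,0.136]],[[0,0,0],[0,0,0.136]],[[0,0,0],[0,0,0.136]],[[-30,9,0],[0,0,0]],[[-60,17,0],[0,0,0]],[[-60,17,0],[0,0,0]],[[-60,17,0],[0,0,0]],[[-60,17,0],[0,0,0]],[[-60,17,0],[0,0,0]],[[-60,17,0],[0,0,0]],[[-60,17,0],[0,0,0]],[[-60,16,0],[0,0,0]]]'; python3 -m creep '[[[-60,16,0],[0,0,0]],[[-57,15,0],[0,0,0]],[[-32,9,0],[0,0,0]],[[-12,3,0],[0,0,0]],[[0,0,0],[0,0,0]],[[0,0,0],[0,0,0]],[[0,0,0],[0,0,0]]]'; python3 -c "
from h import *
go(.5185,-.3841,.15,66.1)"
```

```text
clock: 52.05
eef_pos: [0.5447, -0.2217, 0.27]
tool_rot: [0.838, 0.545, 0.0, 0.0]
ft_force: [1.1, -0.0, -0.1]
grip_width: 0.0215
grasp_force: 59.1
clock: 52.92
eef_pos: [0.52, -0.3828, 0.2693]
tool_rot: [0.838, 0.546, 0.0, 0.0]
ft_force: [-0.5, -0.9, -0.8]
grip_width: 0.0212
grasp_force: 59.1
t 52.9 at [ 0.52   -0.3828  0.2693] yaw 66.2 tilt 0.02 TURN wz 0.002 SHIFT [ -1.8  -0.8 119.3]
```

```bash
python3 -m creep '[[[-1,-1,25],[0,0,0]],[[0,0,30],[0,0,0]],[[0,0,30],[0,0,0]],[[0,0,20],[0,0,0]],[[0,0,9],[0,0,0]],[[0,0,0],[0,0,0]],[[0,0,0],[0,0,0]],[[0,0,0],[0,0,0]]]'; python3 -c "
from h import *
go(.5185,-.3841,.099,66.1)"
```

```text
clock: 53.92
eef_pos: [0.5186, -0.3853, 0.1561]
tool_rot: [0.838, 0.545, 0.0, 0.001]
ft_force: [-0.7, 0.1, -0.3]
grip_width: 0.0213
grasp_force: 59.2
t 53.9 at [ 0.5186 -0.3853  0.1561] yaw 66.1 tilt 0.12 TURN wz 0.000 SHIFT [ 1.  -0.6 57.1]
```

```bash
python3 -m creep '[[[1,-0.5,8],[0,0,0]],[[0,0,8],[0,0,0]],[[0,0,4],[0,0,0]],[[0,0,4],[0,0,0]],[[0,0,4],[0,0,0]],[[0,0,4],[0,0,0]],[[0,0,4],[0,0,0]],[[0,0,0],[0,0,0]],[[0,0,0],[0,0,0]]]'; python3 -c "
from h import *
go(.5185,-.3841,.099,66.1)"
```

```text
clock: 55.05
eef_pos: [0.5181, -0.3837, 0.1189]
tool_rot: [0.838, 0.545, 0.0, 0.0]
ft_force: [0.9, 0.6, -1.1]
grip_width: 0.0213
grasp_force: 59.0
t 55.0 at [ 0.5181 -0.3837  0.1189] yaw 66.1 tilt 0.01 TURN wz 0.000 SHIFT [-0.2  0.5 19.9]
```

```bash
python3 -m creep '[[[0,0,4],[0,0,0]],[[0,0,4],[0,0,0]],[[0,0,4],[0,0,0]],[[0,0,4],[0,0,0]],[[0,0,3],[0,0,0]],[[0,0,2],[0,0,0]],[[0,0,0],[0,0,0]],[[0,0,0],[0,0,0]]]'; python3 -m creep '[[[0,0,0],[0,0,0]],[[0,0,0],[0,0,0]],[[0,0,0],[0,0,0]],[[0,0,0],[0,0,0]],[[0,0,-10],[0,0,0]],[[0,0,-30],[0,0,0]],[[0,0,-40],[0,0,0]],[[0,0,-40],[0,0,0]],[[0,0,-40],[0,0,0]],[[0,0,0],[0,0,0]]]' 60;  python3 - <<'E'
from h import *
p=shot('wrist'); w=cloud(p); cv2.imwrite('pics/w5.png',p['image'])
with np.errstate(invalid='ignore'):
    m=(w[...,2]>.128)&(w[...,2]<.16)&(w[...,0]>.45)&(w[...,0]<.65)&(w[...,1]>-.45)&(w[...,1]<-.15)
n,l,s,c=cv2.connectedComponentsWithStats(m.astype(np.uint8))
for i in range(1,n):
    if s[i,4]>20: print('cap',c[i].round(1),s[i,4],w[l==i].mean(0).round(4))
for b in blobs(p,*GRN,(.118,.128),(.4,.7),(-.5,-.1),60,w=w): print('grn',b)
p=shot('top'); w=cloud(p); cv2.imwrite('pics/t2.png',p['image'][100:320,80:440])
for nm,c,zr,xr,yr in (('red',RED,(.06,.1),(.3,.55),(.1,.42)),('tray',RED,(-.01,.04),(.3,.55),(.1,.42))):
    for b in blobs(p,*c,zr,xr,yr,w=w): print(nm,b)
E
```

```text
clock: 56.05
eef_pos: [0.5182, -0.3838, 0.0983]
tool_rot: [0.838, 0.545, 0.0, 0.0]
ft_force: [0.7, 0.0, 3.0]
grip_width: 0.0214
grasp_force: 59.3
clock: 57.3
eef_pos: [0.5197, -0.385, 0.2634]
tool_rot: [0.838, 0.545, 0.002, 0.005]
ft_force: [0.5, -0.7, 0.2]
grip_width: 0.0599
grasp_force: 0.0
cap [274.8  29. ] 834 [ 0.5752 -0.2549  0.1375]
cap [274.6 147.9] 583 [ 0.5368 -0.3402  0.1376]
cap [274.9 198.1] 519 [ 0.5181 -0.3826  0.1375]
grn {'c': array([275.5,  91.4]), 'n': 706, 'med': array([ 0.5572, -0.2965,  0.1229]), 'zmax': 0.1243, 'rect': array([ 557.2, -296.7,   32.7,   15.6,   66.1])}
red {'c': array([129.5, 236.8]), 'n': 116, 'med': array([0.437 , 0.3159, 0.0885]), 'zmax': 0.0926, 'rect': array([441.3, 322.6,  43.6,  27. ,  61.9])}
red {'c': array([163.3, 243. ]), 'n': 102, 'med': array([0.4239, 0.2287, 0.0886]), 'zmax': 0.0935, 'rect': array([426.9, 230.6,  34.1,  20.6,  80. ])}
tray {'c': array([151.4, 244.1]), 'n': 3264, 'med': array([0.4215, 0.2791, 0.0064]), 'zmax': 0.0321, 'rect': array([429.5, 281. , 213.7, 139.1,  80.4])}
```

View pics/w5.png

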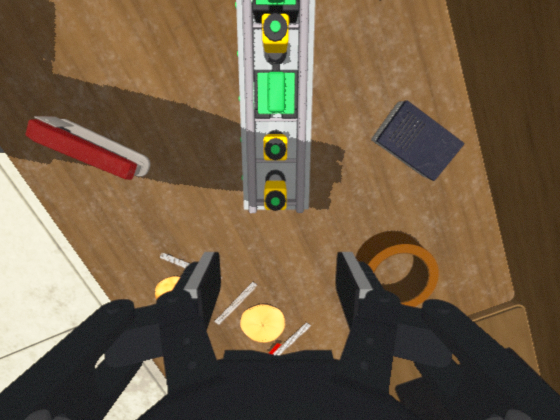

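View pics/t2.png

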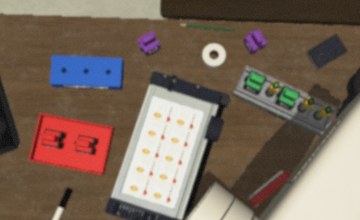

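The pictures show probes at (275,29), (275,148) and (275,199) in bays 3, 1 and 0, with equal cap heights. The green packs are still seated and both red packs are in the tray. The gripper is clear of everything.

```bash
python3 -m creep '[[[0,0,0],[0,0,0]],[[0,0,0],[0,0,0]],[[0,0,0],[0,0,0]],[[0,0,0],[0,0,0]]]' && python3 -c "
from workcell import workorder
print(workorder.job_done())"
```

```text
clock: 57.9
eef_pos: [0.5179, -0.3837, 0.2574]
tool_rot: [0.838, 0.545, -0.0, -0.0]
ft_force: [-0.6, 0.1, 0.4]
grip_width: 0.0602
grasp_force: 0.0
the job is handed in; nothing more can be done
None
```

I handed the job in at 57.9 s, with no verdict returned: both red packs (only two were present) stand in the tray, probes are fully home in bays 0, 1 and 3, and the green packs in bays 2 and 4 are still seated.

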